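Free the seized gate knob and push the row of soldering blocks up to the stop

ROBOT

A 6-joint arm with a two-finger parallel gripper is mounted at the origin on a cart in front of the work surface, level with it; the furniture and walls round the work are solid. World frame = base frame: x ahead of the robot, y to its left, z up, the work surface at z = 0. Lengths are in m, angles in rad, forces in N, time in s.
With the tool pointing down it reaches from about 0.425 to 0.95 m from the base axis. Payload 3.5 kg.
Tool frame: the origin (TCP) lies between the finger pads; the fingertips stand 19 mm ahead of it and the grasp point (between the pads) is the TCP (ctrl.nose_length is the distance from the TCP to the fingertips, in m); z points along the fingers, y is the line along which they close (so a half turn about z gives the same grasp; the last joint's range is limited). The gripper opens to 85 mm and grips with 20 to 120 N. Pads are 22 mm wide; open, the fingers measure 114 mm over their backs; the gripper's body (76 mm by 85 mm) begins 54 mm behind the grasp point. The pads swing forward as they close: fully open they stand 13 mm farther back than shut.
Start: joints at [-1.265, 0.286, 1.577, -0, 1.279, -0.15], TCP at [0.297, -0.606, 0.25] pointing down, gripper open.
Joint ranges: [-2.77, 2.77], [-0.9, 2.22], [0.21, 2.48], [-1.53, 4.67], [0.24, 2.81], [-2.84, 2.84]. Speed limits (rad/s): [2.79, 2.79, 3.14, 3.14, 3.14, 3.14].

INTERFACE

Orientations are given as a unit quaternion [x, y, z, w].
In Python, from plant import ctrl gives the robot as it stands.
- The arm moves only by the tool apply_moves, never from a script. Its argument "series" is a list of rows, each a list of 6 numbers: the shift along the world's x, y, z scaled (see below), then the turn, a rotation vector about the world's x, y, z scaled (see below). A call has 1 to 20 rows; each row is the pose to reach, as a shift and turn from the pose commanded when the call began; what a row does not reach only later rows make up. The controller multiplies each number of a shift by 0.8 m and each number of a turn by 45 degrees. A row lasts 1/8 s, in which the tool goes at most 62.5 mm and 10.7 degrees, less where a joint would pass 70% of its speed; a pose out of reach is approached as far as the arm can. A call with a number of a shift or a turn outside -1 to 1 is refused whole. A call with a gripper value outside its range is refused whole. "jaw" is the opening, from 0 (shut) to 1 (fully open), set as the call begins (left out, the last holds). The fingers move at their own pace and stop on an object; "squeeze" is the grip in N (left out, the last holds). Time passes only in rows, so rows that repeat a pose let the fingers close. It gives the time, the measured TCP pose, the force, the opening and the grip force at its end, in the units of the state.
- ctrl.get_state(): the state, without advancing time (a new reading comes with each control period).
- ctrl.read_camera(name): name is "scene" or "top" or "wrist"; returns the picture (480x640x3 uint8, red, green, blue); there is no depth.
- ctrl.get_calibration(name): a dict with "fx", "fy", "cx", "cy" (pixels), "xyz" and "orientation" of the camera in the world; the wrist camera has in their place "hand_eye" (4x4, takes a point from camera to tool coordinates, whose origin is the TCP and whose axes are the flange's). Camera axes: x right, y up, looking along -z (the intrinsics and any distortion apply to the point x, -y, -z); pixel columns grow to the right and rows downward; lengths in m; the calibration is good to about 2 mm. A picture is of the moment at which its call begins: read the wrist's pose just before it. get_calibration takes no time and is no camera call.
- ctrl.sign_off(): hands the job in; it is judged then, once.
Trained networks look in the newest picture that a camera, given by its name, has taken for a name from the list of things; names that differ only in an ending like _2 or _b are one class to them, and where a whole thing is asked for, a point or a joint stands for the part that bears it (a point fixed in the world has none). Each returns a list of dicts, best first, with "p" (0 to 1); they miss things now and then, are a little off and sometimes report something else, mostly with a low value. They report only what shows in the picture. A call takes as long as a camera call. They do not tell look-alikes from the thing itself.
- ctrl.boxes_of(thing, camera): "xy" ([column, row] as shares, 0 to 1, of the picture: columns of its width, rows of its height, amid what is visible of it).
- ctrl.silhouettes(thing, camera): "pixels" (480x640 bool, what is visible of it) and "xy" ([column, row] as shares, 0 to 1, of the picture: columns of its width, rows of its height, amid what is visible of it).
The state is a dict: "time": time; "qpos": joint angles; "dq": joint speeds; "joint_efforts": joint torques, N m; "eef_pos": TCP position; "tcp_rot": TCP orientation; "contact_force": force on the tool from outside, world axes, zero at the start; "wrist_torque": the same for the moment, N m; "opening": opening from 0.0 (shut) to 1.0 (fully open); "finger_force": force on a finger pad.
Only numpy, scipy, OpenCV 4.12 (cv2) and the standard library are available. Lean on these libraries where they do the work, as an engineer would, in place of code of your own. Each camera call takes 0.05 s, during which the arm holds its last target. There are 200 camera calls.

TASK

The wing knob of the block plate is seized with its gate arm shut across the path of the three black soldering blocks: rock the knob back and forth until it breaks free, then turn it about a quarter turn counterclockwise so the gate arm lies clear alongside the path. Then slide the three blocks along the plate as a straight, tight row right up against the end stop, keeping them flat on the plate, and leave the gate open. Do not shift the jar, the brass dish or the lump of pumice standing close by.

Things in the scene. Friction and masses are not known exactly. Their poses are not given: they have to be found in the camera images.
- feed_plate: Fixed steel plate, 350 (its x) x 110 (its y) x 6 mm, flat on the table; origin at the centre of its underside, z up. At its +x end an aluminium stop bar stands across it: flat inner face at x = +150 mm, 110 mm wide, top 34 mm above the table. The blocks' path is the middle line y = 0, towards +x. An ear at the +y edge carries the knob.
- hub (a point): Point on the wing knob's vertical axis at mid-height of its wings, 67 mm above the table, at plate x +60, y +75 mm. Hub 30 mm across, 81 mm high; two opposite wings, bars 10 mm thick, 58 to 76 mm above the table, tips 47 mm from the axis. Under the wings only the gate arm reaches farther than 16 mm from the axis.
- gate_knob (a joint): Knob angle, rad, growing counterclockwise from above. 0: wings along plate x, gate arm along plate -y (shut). 1.57: arm along plate +x (open). Limits -0.5, 1.6. Stiff (0.25 N m), stays where left. While seized it has 0.17 to 0.33 rad of play either way, then stops hard. Brought to the ends of its play by turns, it gives more each time and is free after at most 7 strokes.
- block_a_mid (a point): Centre of the first black charcoal soldering block (nearest the gate), 52 mm along its x, 77 mm along its y, 26 mm high, 0.09 kg; it lies on the plate, x roughly along the plate's x. Axes are the block's own.
- block_b_mid (a point): Centre of the middle soldering block, same kind.
- block_c_mid (a point): Centre of the last soldering block (farthest from the gate), same kind.
- jar_mid (a point): Centre of a loose glass jar with screw lid, 81 mm across, 106 mm high, that stands close to one of the two wings of the knob. Bystander.
- dish_mid (a point): Centre of a loose low brass dish, 67 mm across, 15 mm high, that stands near the other wing. Bystander.
- pumice_mid (a point): Centre of a loose rough lump of pumice, 51 x 61 mm, 33 mm high, on the table beside the plate on its -y side. Bystander.
- gate_end (a point): Middle of the free end of the gate arm, a steel bar fixed to the knob at right angles to its wings, 12 mm thick, 16 to 30 mm above the table; this point is 87 mm from the knob's axis, 23 mm above the table.
Things that resemble listed ones, but are neither listed nor needed, are in the scene too. Leave any orange or red look-alike of the part that bears block_c_mid alone. What is shaped like the part that bears block_b_mid but brown is not meant.

How it is judged:
By the outcome, as a careful person would: the job done as asked, in the order asked, and still so for the second after the job is handed in, with the robot touching nothing.
It also fails if it takes over 72 s, if anything falls off the work surface, if the arm or the gripper's body presses on something with over 40 N, if the wrist force passes 120 N, or if a joint passes its speed limit or range.

## Working session

There is one attempt and no reset: what is moved stays moved. The work goes in short steps, Python scripts to look and compute and a tool call to move; the robot and the scene stay as the last step left them, time stands still between calls to the robot, and variables do not carry over. Pictures are saved under pics/ and viewed, at most 10 in all, crops included, and the job is handed in when it is done.

Besides the shell and the picture viewer there is one more tool, called as name([rows], argument=value, ...), one row to a line, values as JSON. apply_moves: Moves the arm, as the interface text tells. Shifts and turns lie within -1 to 1; 1 stands for 0.8 m of shift or 45 degrees of turn. Its arguments: {"type":"object","properties":{"series":{"type":"array"},"jaw":{"type":"number"},"squeeze":{"type":"number"}},"required":["series"]}

```bash
ls; mkdir -p pics
cat > h.py <<'E'
import numpy as np, cv2
from scipy.spatial.transform import Rotation as R
from plant import ctrl
def cam(n):
    c=ctrl.get_calibration(n)
    if 'hand_eye' in c:
        s=ctrl.get_state(); T=np.eye(4); T[:3,:3]=R.from_quat(s['tcp_rot']).as_matrix(); T[:3,3]=s['eef_pos']; T=T@np.array(c['hand_eye'])
        return c,T[:3,:3],T[:3,3]
    return c,R.from_quat(c['orientation']).as_matrix(),np.array(c['xyz'])
def px2w(C,u,v,z):
    c,M,p=C; d=M@np.array([(u-c['cx'])/c['fx'],-(v-c['cy'])/c['fy'],-1]); return p+d*(z-p[2])/d[2]
def w2px(C,P):
    c,M,p=C; q=M.T@(np.array(P)-p); return np.array([c['cx']+c['fx']*q[0]/-q[2], c['cy']-c['fy']*q[1]/-q[2]])
def snap(n,name):
    im=ctrl.read_camera(n); cv2.imwrite('pics/'+name+'.png',im[:,:,::-1]); return im
E
python3 - <<'E'
from h import *
for n in('scene','top','wrist'):
    print(n,ctrl.get_calibration(n))
a=snap('top','top0');
C=cam('top')
for t,z in(('feed_plate',0.006),('gate_knob',.076),('block_a_mid',.032),('jar_mid',.106),('dish_mid',.015),('pumice_mid',.03),('gate_end',.03)):
    for d in ctrl.boxes_of(t,'top'):
        u,v=d['xy'][0]*640,d['xy'][1]*480
        print(t,round(d['p'],2),round(u),round(v),px2w(C,u,v,z).round(3))
snap('scene','scene0')
E
```

```text
pics
scene {'fx': 473.44178454073347, 'fy': 473.44178454073347, 'cx': 320.69601047736296, 'cy': 234.97215399100423, 'xyz': array([0.13826312, 0.32131009, 0.71742128]), 'orientation': array([-0.15021355,  0.28904809,  0.84383144, -0.42642185])}
top {'fx': 443.99250641968143, 'fy': 443.99250641968143, 'cx': 313.8904172393776, 'cy': 238.4526275118598, 'xyz': array([0.46518645, 0.02180507, 0.91344148]), 'orientation': array([-0.03108275,  0.02561181,  0.71413652, -0.69884686])}
wrist {'fx': 388.38451283580184, 'fy': 388.38451283580184, 'cx': 318.3495528917948, 'cy': 235.4182368811065, 'hand_eye': array([[ 1.50628077e-03,  9.62327412e-01,  2.71889101e-01,
         6.80340403e-02],
       [ 9.99998863e-01, -1.46848321e-03, -3.42483041e-04,
        -1.03106049e-03],
       [ 6.96837609e-05,  2.71889308e-01, -9.62328530e-01,
        -1.25186210e-01],
       [ 0.00000000e+00,  0.00000000e+00,  0.00000000e+00,
         1.00000000e+00]])}
feed_plate 0.67 365 243 [ 0.526 -0.076  0.006]
feed_plate 0.38 303 300 [0.413 0.054 0.006]
gate_knob 0.58 364 208 [ 0.588 -0.069  0.076]
block_a_mid 0.58 340 243 [ 0.526 -0.024  0.032]
jar_mid 0.55 325 181 [0.635 0.004 0.106]
dish_mid 0.56 402 183 [ 0.648 -0.154  0.015]
dish_mid 0.45 364 243 [ 0.525 -0.073  0.015]
dish_mid 0.34 363 208 [ 0.597 -0.074  0.015]
pumice_mid 0.86 307 301 [0.413 0.044 0.03 ]
pumice_mid 0.62 277 247 [0.52  0.102 0.03 ]
gate_end 0.81 364 210 [ 0.591 -0.074  0.03 ]
```

View pics/top0.png

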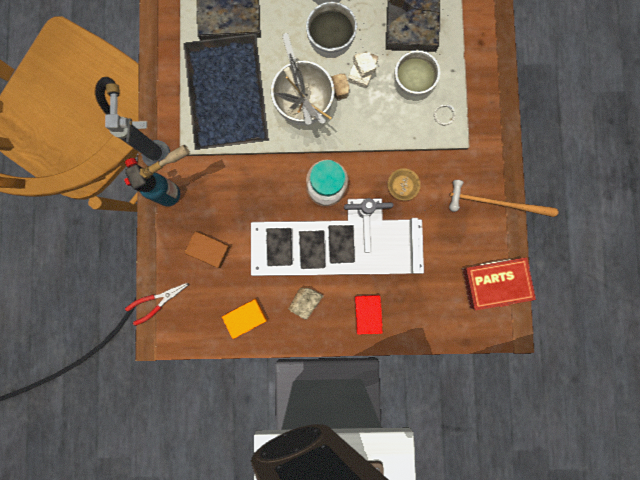

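View pics/scene0.png

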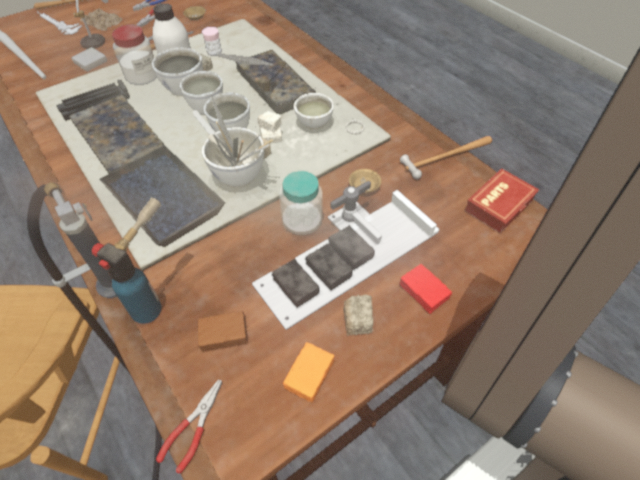

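Top view: the three black blocks are at (280,246), (312,250) and (342,244). The plate spans (251,222) to (424,274), with the knob at (369,207), jar at (327,180), dish at (404,184) and pumice at (306,302). The look-alikes are brown (207,249), orange (244,318) and red (369,313). The black ones on the plate are the ones I want.

```bash
cat > meas.py <<'E'
from h import *
def rect(mask,C,z):
    cs,_=cv2.findContours(mask.astype(np.uint8),cv2.RETR_EXTERNAL,cv2.CHAIN_APPROX_NONE)
    out=[]
    for c in cs:
        if cv2.contourArea(c)<150: continue
        P=np.array([px2w(C,u,v,z)[:2] for u,v in c[:,0].astype(float)])*1000
        (x,y),(w,h),a=cv2.minAreaRect(P.astype(np.float32)); out.append((round(x),round(y),round(w),round(h),round(a,1)))
    return out
E
python3 - <<'E'
from meas import *
im=ctrl.read_camera('top'); C=cam('top')
for t,z in(('feed_plate',.006),('block_a_mid',.032),('jar_mid',.106),('dish_mid',.015),('pumice_mid',.02),('gate_knob',.07)):
    for d in ctrl.silhouettes(t,'top'):
        print(t,round(d['p'],2),rect(d['pixels'],C,z))
roi=im[215:280,245:430].astype(int)
m=np.zeros(im.shape[:2],bool); m[224:272,256:358]=im[224:272,256:358].mean(2)<110
print('dark',rect(m,C,.032))
m=np.zeros(im.shape[:2],bool); m[190:290,240:440]=im[190:290,240:440].min(2)>170
m=cv2.morphologyEx(m.astype(np.uint8),cv2.MORPH_CLOSE,np.ones((35,35)))
print('white',rect(m,C,.006))
c=im[160:320,235:445,::-1]; cv2.imwrite('pics/crop0.png',cv2.resize(c,None,fx=3.7,fy=3.7,interpolation=cv2.INTER_CUBIC))
print(ctrl.nose_length)
for u,v in((251,222),(423,219),(424,273),(252,275)): print(px2w(C,u,v,.006).round(3))
E
```

```text
feed_plate 0.73 [(541, -17, 349, 154, 89.6)]
block_a_mid 0.79 [(525, -25, 76, 51, 1.0)]
jar_mid 0.75 [(634, 2, 76, 86, 88.7)]
dish_mid 0.59 [(645, -157, 67, 64, 61.7)]
pumice_mid 0.56 [(411, 50, 49, 59, 57.1)]
gate_knob 0.6 [(568, -64, 82, 107, 62.3)]
dark [(514, 33, 50, 74, 88.9), (522, 97, 50, 74, 89.3), (524, -26, 74, 50, 1.1)]
white [(551, -19, 352, 173, 88.8)]
0.019
[0.575 0.157 0.006]
[ 0.573 -0.197  0.006]
[ 0.463 -0.194  0.006]
[0.466 0.156 0.006]
```

View pics/crop0.png

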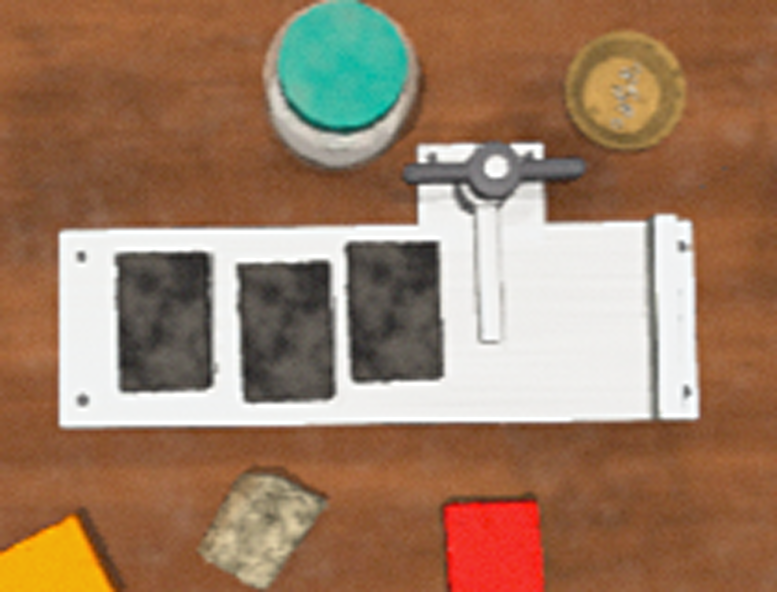

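Run:
```python
from h import *
s=ctrl.get_state(); M=R.from_quat(s['tcp_rot']).as_matrix(); print(M.round(3)); print(s['eef_pos'],s['qpos'].round(3) if hasattr(s['qpos'],'round') else s['qpos'],s['opening'])
C=cam('top'); print(px2w(C,235+495/3.7,160+168/3.7,.081).round(4), px2w(C,235+405/3.7,160+173/3.7,.072).round(4),px2w(C,235+583/3.7,160+167/3.7,.072).round(4))
```

```text
[[ 0.898  0.44  -0.   ]
 [ 0.44  -0.898 -0.   ]
 [-0.     0.    -1.   ]]
[ 0.29715206 -0.60606629  0.25037065] [-1.265  0.286  1.577 -0.     1.279 -0.15 ] 0.9998613483276568
[ 0.5925 -0.0775  0.081 ] [ 0.5924 -0.0321  0.072 ] [ 0.5934 -0.124   0.072 ]
```

apply_moves([
  [0.37,0.659,0,0,0,1],
  [0.37,0.659,0,0,0,1],
  [0.37,0.659,0,0,0,1],
  [0.37,0.659,0,0,0,1],
  [0.37,0.659,0,0,0,1],
  [0.37,0.659,0,0,0,1],
  [0.37,0.659,0,0,0,1],
  [0.37,0.659,0,0,0,1],
  [0.37,0.659,0,0,0,1],
  [0.37,0.659,0,0,0,1],
  [0.37,0.659,0,0,0,1],
], jaw=1)

```text
time: 2.17
eef_pos: [0.594, -0.0763, 0.2504]
tcp_rot: [0.812, 0.583, 0.0, -0.0]
contact_force: [-0.9, -0.4, 0.0]
opening: 0.999
finger_force: 0.0
```

apply_moves([
  [0,0,0,0,0,0.41],
  [0,0,0,0,0,0.41],
  [0,0,0,0,0,0.41],
])

```text
time: 2.55
eef_pos: [0.5927, -0.0799, 0.2503]
tcp_rot: [0.711, 0.703, -0.0, 0.0]
contact_force: [-0.2, -0.5, 0.2]
opening: 1.004
finger_force: 0.0
```

Run:
```python
from h import *
s=ctrl.get_state(); print(s['time'],s['eef_pos'].round(4),R.from_quat(s['tcp_rot']).as_matrix()[:,1].round(4),s['qpos'])
C=cam('wrist'); im=snap('wrist','w1')
for p in ((.593,-.079,.081),(.6,-.079,.081)): print(w2px(C,p))
```

```text
2.55 [ 0.5927 -0.0799  0.2503] [ 9.999e-01 -1.030e-02 -2.000e-04] [-3.03341728e-01  1.18965368e-01  1.77164574e+00 -4.31678388e-04
  1.25110786e+00 -2.92880856e-01]
[320.19052687 217.19376425]
[329.19158523 217.11616891]
```

View pics/w1.png

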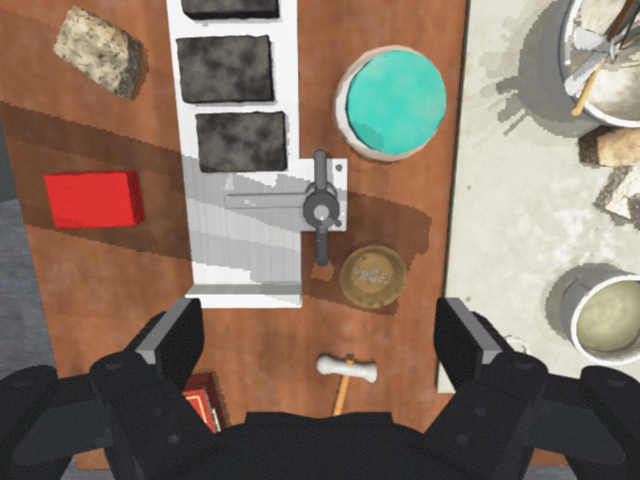

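Run:
```python
from meas import *
C=cam('wrist')
print('hub',px2w(C,321,211,.081).round(4),'tips',px2w(C,320,152,.07).round(4),px2w(C,322,264,.07).round(4))
print('gate end', px2w(C,226,201,.03).round(4))
im=cv2.imread('pics/w1.png')
print('plate corners',px2w(C,301,306,.006).round(4),px2w(C,186,308-13,.034).round(4))
print('jar',px2w(C,396,100,.106).round(4),'dish',px2w(C,374,275,.015).round(4))
c=ctrl.boxes_of('jar_mid','wrist'); print([(d['p'],d['xy']) for d in c])
```

```text
hub [ 0.5938 -0.074   0.081 ] tips [ 0.5934 -0.0299  0.07  ] [ 0.5943 -0.1216  0.07  ]
gate end [ 0.5084 -0.075   0.03  ]
plate corners [ 0.5725 -0.1911  0.006 ] [ 0.4644 -0.1649  0.034 ]
jar [0.6434 0.0053 0.106 ] dish [ 0.6462 -0.1537  0.015 ]
[(0.87, [0.6117, 0.2188]), (0.62, [0.3514, 0.1421])]
```

apply_moves([
  [0.001,0.005,-0.06,0,0,0.02],
  [0.001,0.005,-0.12,0,0,0.02],
  [0.001,0.005,-0.18,0,0,0.02],
  [0.001,0.005,-0.21,0,0,0.02],
  [0.001,0.005,-0.229,0,0,0.02],
  [0.001,0.005,-0.229,0,0,0.02],
])

```text
time: 3.4
eef_pos: [0.5934, -0.075, 0.0664]
tcp_rot: [0.705, 0.71, -0.0, -0.001]
contact_force: [0.5, -0.7, 0.1]
opening: 1.001
finger_force: 0.0
```

apply_moves([
  [0,0,0,0,0,0],
  [0,0,0,0,0,0],
  [0,0,0,0,0,0],
  [0,0,0,0,0,0],
  [0,0,0,0,0,0],
  [0,0,0,0,0,0],
], jaw=0, squeeze=70)

```text
time: 4.15
eef_pos: [0.5948, -0.075, 0.0684]
tcp_rot: [0.704, 0.71, 0.0, 0.001]
contact_force: [-1.6, 1.2, 4.8]
opening: 0.326
finger_force: 68.9
```

```bash
cat > st.py <<'E'
from h import *
s=ctrl.get_state(); y=R.from_quat(s['tcp_rot']).as_matrix()[:,1]
print(round(s['time'],2),s['eef_pos'].round(4),'head',np.degrees(np.arctan2(y[1],y[0])).round(2),'F',s['contact_force'].round(1),'T',s['wrist_torque'].round(2),'op',round(s['opening'],3),'ff',s['finger_force'],'q6',s['qpos'][5].round(2))
E
python3 st.py
```

```text
4.15 [ 0.5948 -0.075   0.0684] head 0.47 F [-1.6  1.2  4.8] T [0.12 0.04 0.  ] op 0.326 ff 68.87405633926392 q6 -0.3
```

apply_moves([
  [0,0,0,0,0,0.15],
  [0,0,0,0,0,0.3],
  [0,0,0,0,0,0.4],
  [0,0,0,0,0,0.45],
  [0,0,0,0,0,0.45],
])

```text
time: 4.78
eef_pos: [0.5943, -0.0742, 0.0683]
tcp_rot: [0.569, 0.823, 0.001, -0.0]
contact_force: [-2.8, 2.8, 6.9]
opening: 0.324
finger_force: 69.3
```

```bash
python3 st.py
```

```text
4.78 [ 0.5943 -0.0742  0.0683] head 20.7 F [-2.8  2.8  6.9] T [0.5  0.21 0.06] op 0.324 ff 69.31886315345764 q6 -0.66
```

Run:
```python
from h import *
a=snap('wrist','w2'); b=snap('top','t2')
cv2.imwrite('pics/c2.png',np.hstack([cv2.resize(a,(400,300)),cv2.resize(b[150:300,240:440],(400,300))])[:,:,::-1])
```

```text
(no output)
```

View pics/c2.png

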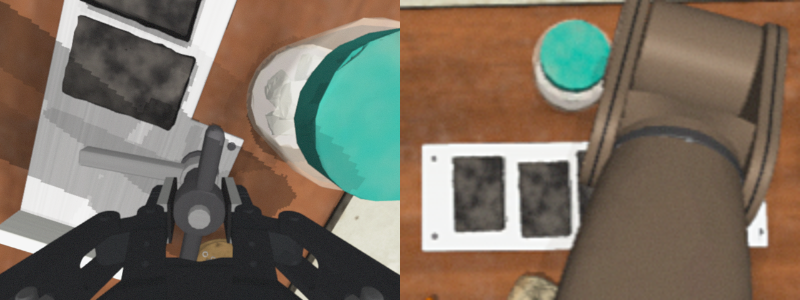

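Wrist view (half-size): the wings run from (200,215) to (215,130), about 10° behind the tool. So the knob stopped near +0.19 rad and the pads slipped. The jar is at (330,120), to the right and clear. I'll measure the knob angle by script from here on.

```bash
cat > ang.py <<'E'
from h import *
HUB=np.array([.5938,-.0752]); YAW=np.radians(-90.5)
def knob(verbose=True):
    C=cam('wrist'); im=ctrl.read_camera('wrist')
    g=cv2.GaussianBlur(im,(3,3),0).astype(float); out=[]
    for d in ctrl.boxes_of('gate_end','wrist')[:2]:
        P=px2w(C,d['xy'][0]*640,d['xy'][1]*480,.023)[:2]-HUB
        out.append((round(d['p'],2),round(np.hypot(*P),3),round(((np.arctan2(P[1],P[0])-YAW+np.pi/2)+np.pi)%(2*np.pi)-np.pi,3)))
    # wing nearest the camera: edges between bar and surroundings, top face z=.076
    best=[]
    s=ctrl.get_state(); xd=R.from_quat(s['tcp_rot']).as_matrix()[:2,0]; h=np.arctan2(xd[1],xd[0])
    for a in np.radians(np.arange(-45,45,.5)):
        t=h+a; e=np.array([np.cos(t),np.sin(t)]); n=np.array([-e[1],e[0]])
        def smp(l): 
            v=[]
            for r in np.arange(.026,.045,.002):
                u,w=w2px(C,[*(HUB+e*r+n*l),.076]); 
                if 0<=u<639 and 0<=w<479: v.append(g[int(round(w)),int(round(u))])
            return np.array(v)
        i=np.vstack([smp(l) for l in(-.003,0,.003)]); o=np.vstack([smp(-.009),smp(.009)])
        if len(i)<10 or len(o)<10: continue
        best.append((np.abs(o.mean(0)-i.mean(0)).mean()-1.5*i.std(0).mean(),(t-YAW-np.pi+np.pi)%(2*np.pi)-np.pi))
    best.sort(reverse=True)
    print('gate_end',out,'wing',[(round(b[0]),round(b[1],3)) for b in best[:4]])
if __name__=='__main__':
    import st
    knob()
E
python3 ang.py
```

```text
4.88 [ 0.5943 -0.0742  0.0683] head 20.7 F [-2.2  2.2  6.2] T [ 0.47  0.21 -0.01] op 0.329 ff 69.31569457054138 q6 -0.66
gate_end [(0.94, np.float64(0.004), np.float64(0.321))] wing [(55, np.float64(0.239)), (53, np.float64(0.23)), (52, np.float64(0.222)), (51, np.float64(0.213))]
```

apply_moves([
  [0,0,0,0,0,-0.2],
  [0,0,0,0,0,-0.4],
  [0,0,0,0,0,-0.55],
  [0,0,0,0,0,-0.64],
  [0,0,0,0,0,-0.64],
])

```text
time: 5.6
eef_pos: [0.5947, -0.0759, 0.0683]
tcp_rot: [0.755, 0.656, -0.0, 0.001]
contact_force: [-1.3, -2.9, 5.7]
opening: 0.325
finger_force: 69.3
```

```bash
python3 ang.py
```

```text
5.6 [ 0.5947 -0.0759  0.0683] head -8.07 F [-1.3 -2.9  5.7] T [-0.53  0.29 -0.18] op 0.325 ff 69.25670385360718 q6 -0.15
gate_end [(0.77, np.float64(0.005), np.float64(0.342))] wing [(55, np.float64(-0.176)), (54, np.float64(-0.185)), (53, np.float64(-0.167)), (53, np.float64(-0.193))]
```

apply_moves([
  [0,0,0,0,0,0.2],
  [0,0,0,0,0,0.4],
  [0,0,0,0,0,0.6],
  [0,0,0,0,0,0.75],
  [0,0,0,0,0,0.75],
])

```text
time: 6.32
eef_pos: [0.5942, -0.0742, 0.0683]
tcp_rot: [0.534, 0.846, 0.001, -0.001]
contact_force: [-2.0, 2.6, 8.0]
opening: 0.33
finger_force: 69.4
```

```bash
python3 ang.py
```

```text
6.33 [ 0.5942 -0.0742  0.0683] head 25.51 F [-2.   2.6  8. ] T [ 0.34  0.43 -0.51] op 0.33 ff 69.44090366363525 q6 -0.74
gate_end [(0.91, np.float64(0.006), np.float64(0.387))] wing [(58, np.float64(0.305)), (56, np.float64(0.297)), (54, np.float64(0.288)), (53, np.float64(0.314))]
```

apply_moves([
  [0,0,0,0,0,-0.2],
  [0,0,0,0,0,-0.4],
  [0,0,0,0,0,-0.6],
  [0,0,0,0,0,-0.77],
  [0,0,0,0,0,-0.77],
])

```text
time: 7.05
eef_pos: [0.5948, -0.075, 0.0682]
tcp_rot: [0.76, 0.65, 0.0, 0.001]
contact_force: [-1.1, -0.3, 5.9]
opening: 0.329
finger_force: 69.3
```

```bash
python3 ang.py
```

```text
7.05 [ 0.5948 -0.075   0.0682] head -8.85 F [-1.1 -0.3  5.9] T [-0.13  0.11  0.3 ] op 0.329 ff 69.30142164230347 q6 -0.14
gate_end [(0.88, np.float64(0.004), np.float64(0.047)), (0.69, np.float64(0.105), np.float64(-2.363))] wing [(54, np.float64(-0.224)), (54, np.float64(-0.233)), (53, np.float64(-0.215)), (50, np.float64(-0.241))]
```

apply_moves([
  [0,0,0,0,0,-0.05],
  [0,0,0,0,0,-0.09],
  [0,0,0,0,0,-0.09],
])

```text
time: 7.52
eef_pos: [0.595, -0.0741, 0.0683]
tcp_rot: [0.782, 0.624, 0.001, 0.001]
contact_force: [1.6, 2.7, 5.7]
opening: 0.326
finger_force: 69.3
```

```bash
python3 ang.py
```

```text
7.53 [ 0.595  -0.0741  0.0683] head -12.85 F [1.6 2.7 5.7] T [ 0.49 -0.15  0.5 ] op 0.326 ff 69.32780742645264 q6 -0.07
gate_end [(0.96, np.float64(0.007), np.float64(0.464))] wing [(54, np.float64(-0.233)), (54, np.float64(-0.242)), (54, np.float64(-0.268)), (53, np.float64(-0.259))]
```

apply_moves([
  [0,0,0,0,0,0.2],
  [0,0,0,0,0,0.4],
  [0,0,0,0,0,0.6],
  [0,0,0,0,0,0.8],
  [0,0,0,0,0,0.95],
  [0,0,0,0,0,0.95],
])

```text
time: 8.38
eef_pos: [0.5942, -0.0743, 0.0681]
tcp_rot: [0.503, 0.864, 0.001, -0.001]
contact_force: [-1.4, 1.2, 7.4]
opening: 0.327
finger_force: 69.7
```

```bash
python3 ang.py
```

```text
8.38 [ 0.5942 -0.0743  0.0681] head 29.55 F [-1.4  1.2  7.4] T [ 0.23  0.35 -0.61] op 0.327 ff 69.67136263847351 q6 -0.81
gate_end [(0.94, np.float64(0.005), np.float64(0.638))] wing [(61, np.float64(0.358)), (60, np.float64(0.367)), (60, np.float64(0.341)), (60, np.float64(0.35))]
```

apply_moves([
  [0,0,0,0,0,-0.2],
  [0,0,0,0,0,-0.4],
  [0,0,0,0,0,-0.6],
  [0,0,0,0,0,-0.8],
  [0,0,0,0,0,-0.88],
  [0,0,0,0,0,-0.88],
])

```text
time: 9.22
eef_pos: [0.595, -0.0741, 0.0682]
tcp_rot: [0.765, 0.644, 0.001, 0.0]
contact_force: [0.2, 3.1, 6.2]
opening: 0.327
finger_force: 69.5
```

```bash
python3 ang.py
```

```text
9.22 [ 0.595  -0.0741  0.0682] head -9.85 F [0.2 3.1 6.2] T [ 0.4  -0.11  0.06] op 0.327 ff 69.4685411453247 q6 -0.12
gate_end [(0.81, np.float64(0.005), np.float64(-0.09))] wing [(37, np.float64(-0.294)), (36, np.float64(-0.303)), (35, np.float64(-0.311)), (33, np.float64(-0.285))]
```

apply_moves([
  [0,0,0,0,0,-0.04],
  [0,0,0,0,0,-0.04],
])

```text
time: 9.57
eef_pos: [0.595, -0.0741, 0.0682]
tcp_rot: [0.775, 0.632, 0.001, 0.0]
contact_force: [1.6, 2.7, 4.6]
opening: 0.325
finger_force: 69.5
```

```bash
python3 ang.py
python3 - <<'E'
from h import *
C=cam('wrist'); im=ctrl.read_camera('wrist')
for d in ctrl.silhouettes('jar_mid','wrist')[:1]: print(d['p'],d['xy'])
h=cv2.cvtColor(im,cv2.COLOR_RGB2HSV); m=((h[...,0]>70)&(h[...,0]<95)&(h[...,1]>120)).astype(np.uint8)
c=max(cv2.findContours(m,0,1)[0],key=cv2.contourArea)[:,0]; print(c.min(0),c.max(0))
for z in(.106,):
    P=np.array([px2w(C,u,v,z)[:2] for u,v in c.astype(float)]).astype(np.float32); print(cv2.minEnclosingCircle(P))
    j=np.array(cv2.minEnclosingCircle(P)[0]); print(np.hypot(*(P-np.array([.5938,-.0752])).T).min())
C=cam('top')
E
```

```text
9.57 [ 0.595  -0.0741  0.0682] head -11.62 F [1.6 2.7 4.6] T [ 0.39 -0.04  0.14] op 0.325 ff 69.45550560951233 q6 -0.09
gate_end [(0.76, np.float64(0.005), np.float64(-0.148))] wing [(36, np.float64(-0.334)), (35, np.float64(-0.342)), (35, np.float64(-0.325)), (34, np.float64(-0.351))]
0.91 [0.7198, 0.1812]
[323   0] [639 198]
((0.6430553793907166, 0.0016083542723208666), 0.03286883234977722)
0.06079791283266054
```

apply_moves([
  [0,0,0,0,0,0.2],
  [0,0,0,0,0,0.4],
  [0,0,0,0,0,0.6],
  [0,0,0,0,0,0.8],
  [0,0,0,0,0,1],
  [0,0,0,0,0,1],
])

```text
time: 10.52
eef_pos: [0.594, -0.0743, 0.0682]
tcp_rot: [0.474, 0.881, 0.001, -0.0]
contact_force: [-2.6, 2.1, 7.6]
opening: 0.329
finger_force: 69.7
```

apply_moves([
  [0,0,0,0,0,0.1],
  [0,0,0,0,0,0.2],
  [0,0,0,0,0,0.2],
])

```text
time: 10.9
eef_pos: [0.5939, -0.0744, 0.0682]
tcp_rot: [0.404, 0.915, 0.0, -0.001]
contact_force: [-3.2, 1.7, 7.6]
opening: 0.325
finger_force: 69.7
```

```bash
python3 ang.py
```

```text
10.9 [ 0.5939 -0.0744  0.0682] head 42.37 F [-3.2  1.7  7.6] T [0.26 0.42 0.09] op 0.325 ff 69.72837209701538 q6 -1.03
gate_end [(0.62, np.float64(0.005), np.float64(0.725))] wing [(69, np.float64(0.547)), (69, np.float64(0.539)), (69, np.float64(0.556)), (68, np.float64(0.565))]
```

apply_moves([
  [0,0,0,0,0,0.2],
  [0,0,0,0,0,0.4],
  [0,0,0,0,0,0.5],
  [0,0,0,0,0,0.5],
])

```text
time: 11.5
eef_pos: [0.5936, -0.0748, 0.0681]
tcp_rot: [0.217, 0.976, 0.0, -0.001]
contact_force: [-4.6, -1.2, 8.9]
opening: 0.329
finger_force: 69.8
```

```bash
python3 ang.py
```

```text
11.5 [ 0.5936 -0.0748  0.0681] head 64.88 F [-4.6 -1.2  8.9] T [0.08 0.55 0.05] op 0.329 ff 69.78410482406616 q6 -1.43
gate_end [(0.81, np.float64(0.005), np.float64(0.799))] wing [(65, np.float64(0.94)), (64, np.float64(0.931)), (64, np.float64(0.949)), (63, np.float64(0.958))]
```

apply_moves([
  [0,0,0,0,0,0.2],
  [0,0,0,0,0,0.4],
  [0,0,0,0,0,0.6],
  [0,0,0,0,0,0.75],
  [0,0,0,0,0,0.81],
  [0,0,0,0,0,0.81],
])

```text
time: 12.35
eef_pos: [0.5934, -0.0757, 0.0681]
tcp_rot: [-0.099, 0.995, -0.0, -0.001]
contact_force: [-4.8, -2.9, 8.1]
opening: 0.323
finger_force: 69.8
```

```bash
python3 ang.py
```

```text
12.35 [ 0.5934 -0.0757  0.0681] head 101.31 F [-4.8 -2.9  8.1] T [-0.25  0.75 -0.01] op 0.323 ff 69.76416349411011 q6 -2.06
gate_end [(0.71, np.float64(0.005), np.float64(1.501))] wing [(67, np.float64(1.585)), (67, np.float64(1.576)), (66, np.float64(1.594)), (66, np.float64(1.568))]
```

apply_moves([
  [0,0,0,0,0,0],
  [0,0,0,0,0,0],
  [0,0,0,0,0,0],
  [0,0,0.06,0,0,0],
  [0,0,0.12,0,0,0],
  [0,0,0.18,0,0,-0.2],
  [-0.05,0.04,0.225,0,0,-0.45],
  [-0.094,0.07,0.225,0,0,-0.7],
  [-0.094,0.07,0.225,0,0,-0.9],
  [-0.094,0.07,0.225,0,0,-1],
], jaw=0.65)

```text
time: 13.7
eef_pos: [0.5182, -0.0182, 0.2472]
tcp_rot: [0.291, 0.957, 0.0, 0.0]
contact_force: [-0.3, 0.7, 1.4]
opening: 0.647
finger_force: 0.0
```

apply_moves([
  [0,0,0,0,0,-0.25],
  [0,0,0,0,0,-0.5],
  [0,0,0,0,0,-0.75],
  [0,0,0,0,0,-1],
  [0,0,0,0,0,-1],
])

```text
time: 14.32
eef_pos: [0.5186, -0.0187, 0.2469]
tcp_rot: [0.634, 0.773, -0.0, -0.0]
contact_force: [0.3, -0.6, -0.4]
opening: 0.655
finger_force: 0.0
```

apply_moves([
  [0,0,0,0,0,-0.26],
  [0,0,0,0,0,-0.26],
  [0,0,0,0,0,-0.26],
], jaw=1)

```text
time: 14.7
eef_pos: [0.5187, -0.0188, 0.247]
tcp_rot: [0.709, 0.706, -0.0, -0.0]
contact_force: [-0.1, 0.0, 0.3]
opening: 1.001
finger_force: 0.0
```

```bash
python3 st.py
python3 - <<'E'
from meas import *
for n in('wrist','top'):
    C=cam(n); snap(n,'r_'+n)
    for d in ctrl.silhouettes('block_a_mid',n): print(n,round(d['p'],2),rect(d['pixels'],C,.032),d['xy'])
E
```

```text
14.7 [ 0.5187 -0.0188  0.247 ] head -0.24 F [-0.1  0.   0.3] T [0.04 0.02 0.01] op 1.001 ff 0.0 q6 -0.23
wrist 0.59 [(529, -8, 75, 53, 2.1)] [0.5145, 0.4025]
top 0.46 [] [0.51, 0.5294]
```

View pics/r_wrist.png

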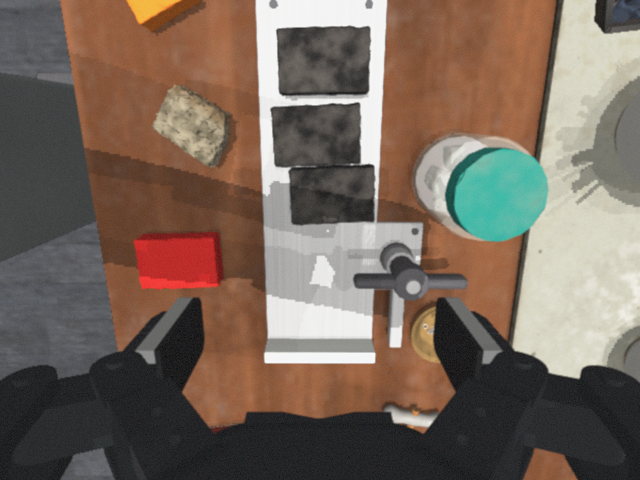

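Wrist view: the gate is open, with the arm running from (408,283) to (397,345) alongside the path. The blocks are at c (324,60), b (316,135) and a (332,195), a few mm off the centre line. Next I'll measure them along with the plate edges.

```bash
cat > blk.py <<'E'
from meas import *
PC=np.array([519.,-19.5]); a=np.radians(-90.5); X=np.array([np.cos(a),np.sin(a)]); Y=np.array([-X[1],X[0]])
def blocks(n,box):
    C=cam(n); im=ctrl.read_camera(n); g=im.astype(int)
    u0,v0,u1,v1=box; m=np.zeros(g.shape[:2],np.uint8); m[v0:v1,u0:u1]=(g[v0:v1,u0:u1].mean(2)<(100 if n=='wrist' else 110))&(np.ptp(g[v0:v1,u0:u1],axis=2)<30)
    m=cv2.morphologyEx(m,cv2.MORPH_OPEN,np.ones((5,5),np.uint8))
    for x,y,w,h,an in rect(m,C,.032):
        d=np.array([x,y])-PC; an=(an+45)%90-45
        print(n,'plate x %.1f y %.1f size %d %d yaw %.1f'%(d@X,d@Y,w,h,an+.5))
    return im,C
E
python3 - <<'E'
from blk import *
im,C=blocks('wrist',(262,15,382,226)); 
# plate edges in wrist image at several rows
for r in(20,100,250,320):
    row=im[r].astype(int).min(1); 
    w=np.where(row[240:400]>120)[0]+240; print(r,w.min(),w.max(),px2w(C,w.min(),r,.006).round(4)[:2],px2w(C,w.max(),r,.006).round(4)[:2])
print('stop inner top', px2w(C,320,340,.034).round(4))
blocks('top',(256,224,358,272))
E
```

```text
wrist plate x -36.5 y 3.7 size 85 102 yaw 3.0
wrist plate x -120.5 y 1.9 size 50 73 yaw 0.2
20 255 385 [0.4647 0.137 ] [0.5748 0.1365]
100 258 382 [0.4642 0.0729] [0.5748 0.0724]
250 265 381 [ 0.4645 -0.0677] [ 0.5794 -0.0682]
320 267 399 [ 0.4634 -0.1444] [ 0.6013 -0.1451]
stop inner top [ 0.5186 -0.1515  0.034 ]
top plate x -10.4 y -15.1 size 99 63 yaw -7.8
top plate x -117.5 y 2.0 size 48 74 yaw -0.2
```

Run:
```python
from blk import *
im=cv2.imread('pics/r_wrist.png')[:,:,::-1]; C=cam('wrist')
g=im.astype(int); d=(g.mean(2)<100)
for nm,rows in(('a',(176,190,205,215)),('b',(112,125,140,155)),('c',(40,60,80))):
    for r in rows:
        w=np.where(d[r,262:384])[0]+262
        l,h=px2w(C,w.min(),r,.032),px2w(C,w.max()+1,r,.032); print(nm,r,l[:2].round(4),h[:2].round(4),'mid',((l+h)/2)[0].round(4),'w',(h-l)[0].round(4))
im=cv2.imread('pics/r_top.png')[:,:,::-1]; C=cam('top'); g=im.astype(int); d=(g.mean(2)<110)
for u in (330,340,350):
    w=np.where(d[224:273,u])[0]+224; print('top',u,px2w(C,u,w.min(),.032)[:2].round(4),px2w(C,u,w.max()+1,.032)[:2].round(4))
for r in (230,245,260): print(r,''.join('#' if x else '.' for x in d[r,256:375]))
```

```text
a 176 [0.493  0.0084] [0.5751 0.008 ] mid 0.534 w 0.082
a 190 [ 0.4927 -0.0038] [ 0.5756 -0.0043] mid 0.5341 w 0.0829
a 205 [ 0.4674 -0.0172] [ 0.5761 -0.0177] mid 0.5218 w 0.1087
a 215 [ 0.467  -0.0263] [ 0.5765 -0.0269] mid 0.5217 w 0.1095
b 112 [0.4793 0.0618] [0.552  0.0614] mid 0.5157 w 0.0727
b 125 [0.4798 0.0513] [0.5522 0.0509] mid 0.516 w 0.0725
b 140 [0.4802 0.039 ] [0.5525 0.0387] mid 0.5163 w 0.0724
b 155 [0.4806 0.0265] [0.5537 0.0261] mid 0.5171 w 0.0731
c 40 [0.4862 0.1165] [0.5595 0.1161] mid 0.5228 w 0.0733
c 60 [0.4857 0.1018] [0.5592 0.1014] mid 0.5224 w 0.0735
c 80 [0.4868 0.0867] [0.5588 0.0863] mid 0.5228 w 0.072
top 330 [ 0.5543 -0.0047] [ 0.4906 -0.0031]
top 340 [ 0.5479 -0.0244] [ 0.4664 -0.0223]
top 350 [ 0.5454 -0.0443] [ 0.4778 -0.0424]
230 ...........#########################......#.....####....##########.#.##..#.##.#.###...#...#............................
245 ...........#########################...#....####.....##################################################################
260 ............########################.....###....##########################################################..........###
```

apply_moves([
  [0.013,0.015,-0.07,0,0,0],
  [0.013,0.015,-0.14,0,0,0],
  [0.013,0.015,-0.2,0,0,0],
  [0.013,0.015,-0.235,0,0,0],
  [0.013,0.015,-0.258,0,0,0],
  [0.013,0.015,-0.275,0,0,0],
  [0.013,0.015,-0.275,0,0,0],
], jaw=1, squeeze=20)

```text
time: 15.88
eef_pos: [0.529, -0.0069, 0.0268]
tcp_rot: [0.71, 0.704, -0.0, -0.0]
contact_force: [0.6, 0.6, 1.9]
opening: 0.999
finger_force: 0.0
```

```bash
python3 st.py
python3 - <<'E'
from h import *
a=snap('wrist','w5')
E
```

```text
15.88 [ 0.529  -0.0069  0.0268] head -0.43 F [0.6 0.6 1.9] T [-0.04 -0.01 -0.01] op 0.999 ff 0.0 q6 -0.2
```

View pics/w5.png

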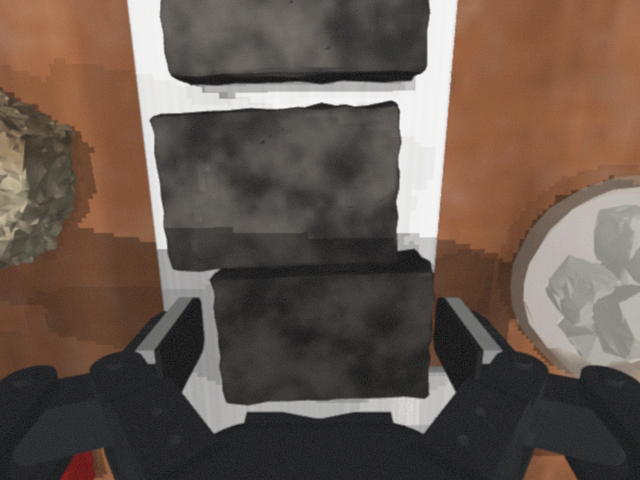

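Wrist view: block a (215–433, 260–403) sits between the open fingers (pads at 200 and 437). Block b (150–400, 105–270) sits about 10 mm to its left, touching it. I'll close lightly now.

apply_moves([
  [0,0,0,0,0,0],
  [0,0,0,0,0,0],
  [0,0,0,0,0,0],
  [0,0,0,0,0,0],
], jaw=0, squeeze=25)

```text
time: 16.42
eef_pos: [0.5304, -0.0071, 0.0286]
tcp_rot: [0.71, 0.704, 0.001, 0.001]
contact_force: [-0.1, 0.9, 5.4]
opening: 0.896
finger_force: 30.7
```

apply_moves([
  [0,-0.008,0,0,0,0],
  [-0.003,-0.013,0,0,0,0],
  [-0.008,-0.015,0,0,0,0],
  [-0.0119,-0.015,0,0,0,0],
  [-0.0119,-0.015,0,0,0,0],
  [-0.0119,-0.015,0,0,0,0],
])

```text
time: 17.18
eef_pos: [0.5213, -0.0194, 0.0286]
tcp_rot: [0.71, 0.704, 0.001, 0.002]
contact_force: [2.1, -0.3, 5.6]
opening: 0.891
finger_force: 30.6
```

```bash
python3 st.py
```

```text
17.18 [ 0.5213 -0.0194  0.0286] head -0.43 F [ 2.1 -0.3  5.6] T [-0.01 -0.09  0.01] op 0.891 ff 30.604350864887238 q6 -0.22
```

apply_moves([
  [-0.0023,0,0,0,0,0],
  [-0.0023,0,0,0,0,0],
  [-0.0023,0,0,0,0,0],
])

```text
time: 17.55
eef_pos: [0.5196, -0.0194, 0.0286]
tcp_rot: [0.71, 0.704, 0.001, 0.002]
contact_force: [2.6, -0.6, 5.3]
opening: 0.898
finger_force: 30.6
```

apply_moves([
  [0,0,0,0,0,0],
  [0,0,0,0,0,0],
  [0,0,0,0,0,0],
  [-0.001,0,0.04,0,0,0],
  [-0.002,0.03,0.06,0,0,0],
  [-0.002,0.0775,0.06,0,0,0],
  [-0.002,0.0775,0.03,0,0,0],
  [-0.002,0.0775,0.01,0,0,0],
  [-0.002,0.0775,0,0,0,0],
  [-0.002,0.0775,0,0,0,0],
], jaw=1)

```text
time: 18.8
eef_pos: [0.5156, 0.0428, 0.0263]
tcp_rot: [0.71, 0.704, -0.001, -0.001]
contact_force: [-0.3, 0.6, 0.4]
opening: 1.001
finger_force: 0.0
```

apply_moves([
  [0,0,0,0,0,0],
  [0,0,0,0,0,0],
  [0,0,0,0,0,0],
  [0,0,0,0,0,0],
], jaw=0)

```text
time: 19.3
eef_pos: [0.5166, 0.043, 0.0276]
tcp_rot: [0.71, 0.704, 0.0, 0.0]
contact_force: [0.0, -1.0, 0.7]
opening: 0.895
finger_force: 30.7
```

```bash
python3 st.py
```

```text
19.3 [0.5166 0.043  0.0276] head -0.43 F [ 0.  -1.   0.7] T [-0.04  0.06 -0.  ] op 0.895 ff 30.673309564590454 q6 -0.11
```

apply_moves([
  [0.004,0,0,0,0,0],
  [0.004,0,0,0,0,0],
  [0.004,0,0,0,0,0],
])

```text
time: 19.68
eef_pos: [0.5198, 0.0432, 0.0275]
tcp_rot: [0.71, 0.704, 0.0, 0.0]
contact_force: [-0.3, -0.8, 4.4]
opening: 0.897
finger_force: 30.9
```

apply_moves([
  [0,0,0,0,0,0],
  [0,0,0,0,0,0],
  [0,0,0,0,0,0],
  [0,0,0.04,0,0,0],
  [0.004,0.03,0.06,0,0,0],
  [0.005,0.0725,0.06,0,0,0],
  [0.005,0.0725,0.03,0,0,0],
  [0.005,0.0725,0.01,0,0,0],
  [0.005,0.0725,0,0,0,0],
  [0.005,0.0725,0,0,0,0],
], jaw=1)

```text
time: 20.92
eef_pos: [0.5229, 0.1008, 0.0263]
tcp_rot: [0.71, 0.704, -0.001, -0.001]
contact_force: [-0.4, -0.0, 0.2]
opening: 1.004
finger_force: 0.0
```

apply_moves([
  [0,0,0,0,0,0],
  [0,0,0,0,0,0],
  [0,0,0,0,0,0],
  [0,0,0,0,0,0],
], jaw=0)

```text
time: 21.42
eef_pos: [0.5237, 0.101, 0.0275]
tcp_rot: [0.71, 0.704, 0.0, 0.0]
contact_force: [-0.0, -0.8, 0.9]
opening: 0.894
finger_force: 31.2
```

```bash
python3 st.py
```

```text
21.43 [0.5237 0.101  0.0275] head -0.43 F [-0.  -0.8  0.9] T [-0.08  0.01  0.04] op 0.894 ff 31.20731770992279 q6 0.01
```

apply_moves([
  [-0.0046,0,0,0,0,0],
  [-0.0046,0,0,0,0,0],
  [-0.0046,0,0,0,0,0],
])

```text
time: 21.8
eef_pos: [0.5199, 0.1011, 0.0275]
tcp_rot: [0.71, 0.704, 0.0, 0.0]
contact_force: [0.2, -0.6, 3.2]
opening: 0.897
finger_force: 31.4
```

apply_moves([
  [0,0,0,0,0,0],
  [0,0,0,0,0,0],
  [0,0,0,0,0,0],
  [0,0,0.04,0,0,0],
  [0,0.0,0.07,0,0,0],
], jaw=1)

```text
time: 22.42
eef_pos: [0.5197, 0.1011, 0.0838]
tcp_rot: [0.71, 0.704, -0.0, -0.0]
contact_force: [0.9, -0.0, 0.4]
opening: 1.004
finger_force: 0.0
```

apply_moves([
  [0,0.04,0,0,0,0],
  [0,0.0675,0,0,0,0],
  [0,0.0675,0,0,0,0],
  [0,0.0675,-0.03,0,0,0],
  [0,0.0675,-0.055,0,0,0],
  [0,0.0675,-0.072,0,0,0],
  [0,0.0675,-0.072,0,0,0],
], jaw=0.5)

```text
time: 23.3
eef_pos: [0.5195, 0.1546, 0.0249]
tcp_rot: [0.71, 0.704, -0.001, -0.0]
contact_force: [-0.4, -0.4, 0.1]
opening: 0.496
finger_force: 0.0
```

```bash
python3 st.py
python3 - <<'E'
from blk import *
blocks('top',(256,224,375,272))
E
```

```text
23.3 [0.5195 0.1546 0.0249] head -0.46 F [-0.4 -0.4  0.1] T [0.02 0.07 0.01] op 0.496 ff 0.0 q6 0.11
top plate x 4.5 y -4.0 size 73 49 yaw 2.3
top plate x -59.5 y -1.5 size 73 49 yaw 1.9
top plate x -123.5 y -3.1 size 60 88 yaw -0.2
```

apply_moves([
  [0,-0.01,0,0,0,0],
  [0,-0.02,0,0,0,0],
  [0,-0.03,0,0,0,0],
  [0,-0.04,0,0,0,0],
  [0,-0.05,0,0,0,0],
  [0,-0.06,0,0,0,0],
  [0,-0.07,0,0,0,0],
  [0,-0.08,0,0,0,0],
  [0,-0.09,0,0,0,0],
  [0,-0.1,0,0,0,0],
  [0,-0.1,0,0,0,0],
])

```text
time: 24.72
eef_pos: [0.5195, 0.0742, 0.0253]
tcp_rot: [0.71, 0.704, -0.0, 0.0]
contact_force: [-0.9, 0.5, -0.5]
opening: 0.502
finger_force: 0.0
```

```bash
python3 st.py
python3 - <<'E'
from blk import *
im,C=blocks('top',(256,224,400,272)); cv2.imwrite('pics/t6.png',cv2.resize(im[170:310,235:445,::-1],None,fx=3.7,fy=3.7))
E
```

```text
24.73 [0.5195 0.0742 0.0253] head -0.46 F [-0.9  0.5 -0.5] T [-0.02  0.02  0.  ] op 0.502 ff 0.0 q6 -0.04
top plate x 19.5 y -2.8 size 111 76 yaw -0.8
```

View pics/t6.png

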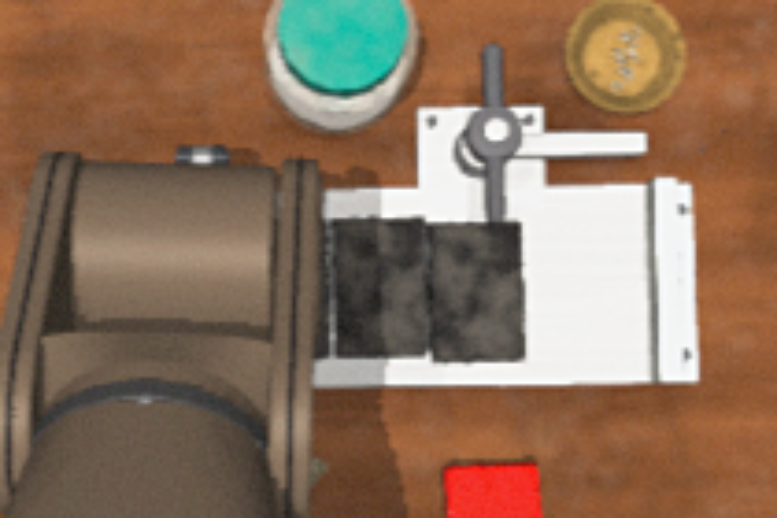

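Top view: blocks a (477,292) and b (380,287) are tight together and c is hidden under the arm. The gate is open, and the jar and dish haven't moved. I'll keep pushing.

apply_moves([
  [0,-0.01,0,0,0,0],
  [0,-0.02,0,0,0,0],
  [0,-0.03,0,0,0,0],
  [0,-0.04,0,0,0,0],
  [0,-0.05,0,0,0,0],
  [0,-0.06,0,0,0,0],
  [0,-0.068,0,0,0,0],
  [0,-0.074,0,0,0,0],
  [0,-0.08,0,0,0,0],
  [0,-0.084,0,0,0,0],
  [0,-0.088,0,0,0,0],
  [0,-0.088,0,0,0,0],
])

```text
time: 26.28
eef_pos: [0.5199, 0.0044, 0.0256]
tcp_rot: [0.71, 0.704, -0.0, 0.0]
contact_force: [-0.2, -0.4, 0.3]
opening: 0.498
finger_force: 0.0
```

```bash
python3 st.py
python3 - <<'E'
from blk import *
im,C=blocks('top',(256,224,416,272))
E
```

```text
26.27 [0.5199 0.0044 0.0256] head -0.43 F [-0.2 -0.4  0.3] T [ 0.05  0.03 -0.  ] op 0.498 ff 0.0 q6 -0.18
top plate x 104.5 y -2.1 size 81 75 yaw -1.7
```

apply_moves([
  [0,-0.002,0,0,0,0],
  [0,-0.004,0,0,0,0],
  [0,-0.006,0,0,0,0],
  [0,-0.006,0,0,0,0],
])

```text
time: 26.82
eef_pos: [0.5198, 0.0035, 0.0257]
tcp_rot: [0.71, 0.704, 0.003, -0.002]
contact_force: [2.2, 15.9, 1.1]
opening: 0.499
finger_force: 7.6
```

apply_moves([
  [0,-0.002,0,0,0,0],
  [0,-0.004,0,0,0,0],
  [0,-0.004,0,0,0,0],
])

```text
time: 27.2
eef_pos: [0.5198, 0.0033, 0.0258]
tcp_rot: [0.711, 0.703, 0.005, -0.004]
contact_force: [3.2, 27.1, 2.7]
opening: 0.503
finger_force: 13.6
```

```bash
python3 st.py
python3 - <<'E'
from blk import *
im,C=blocks('top',(256,224,416,272))
E
```

```text
27.2 [0.5198 0.0033 0.0258] head -0.6 F [ 3.2 27.1  2.7] T [ 4.2  -0.48  0.34] op 0.503 ff 13.640551194548607 q6 -0.2
top plate x 108.5 y -2.1 size 77 76 yaw -1.3
```

apply_moves([
  [0,0.012,0,0,0,0],
  [0,0.03,0,0,0,0],
  [0,0.03,0.07,0,0,0],
  [0,0.03,0.14,0,0,0],
  [0,-0.03,0.21,0,0,0],
  [0,-0.1,0.28,0,0,0],
  [0,-0.12,0.28,0,0,0],
  [0,-0.12,0.28,0,0,0],
])

```text
time: 28.25
eef_pos: [0.5207, -0.1017, 0.2521]
tcp_rot: [0.711, 0.703, 0.001, 0.002]
contact_force: [0.4, 0.1, -0.4]
opening: 0.502
finger_force: 0.0
```

```bash
python3 st.py
python3 - <<'E'
from h import *
C=cam('wrist'); a=snap('wrist','w7')
E
```

```text
28.25 [ 0.5207 -0.1017  0.2521] head -0.66 F [ 0.4  0.1 -0.4] T [ 0.04  0.03 -0.03] op 0.502 ff 0.0 q6 -0.37
```

View pics/w7.png

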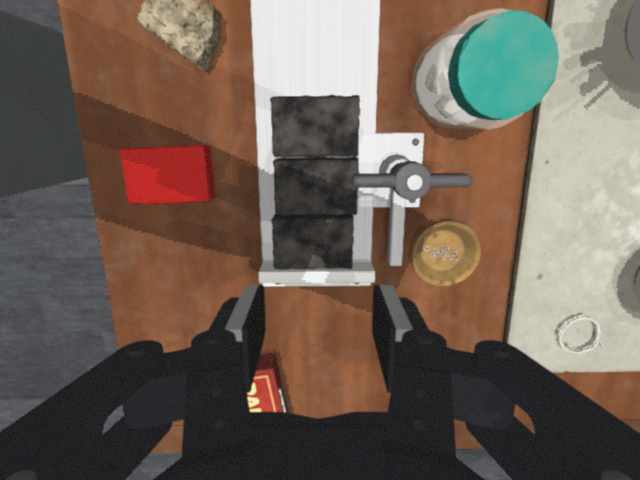

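Wrist view: the row is against the stop with c (272–359), b (273–357) and a (273–353). a is about 3 mm towards plate −y. The gate is open, with the arm at (397,190–265). Next come the numbers on straightness and gaps.

Run:
```python
from blk import *
im=cv2.imread('pics/w7.png')[:,:,::-1]; C=cam('wrist'); g=im.astype(int).mean(2)
for nm,rows in(('c',(105,115,125,135,148)),('b',(165,170,195,205)),('a',(222,235,245,258))):
    L=[];
    for r in rows:
        w=np.where(g[r,262:365]<95)[0]+262; l,h=px2w(C,w.min(),r,.032),px2w(C,w.max()+1,r,.032); L.append((l[0],h[0],l[1]))
    print(nm,(np.array(L)*1000).round(1).tolist())
print((g[90:285,300]).astype(int).tolist())
for r in (40,80,240,250):
    w=np.where(im[r,245:390].min(1)>120)[0]+245; print(r,px2w(C,w.min(),r,.006)[:2].round(4),px2w(C,w.max()+1,r,.006)[:2].round(4))
```

```text
c [[480.8, 553.8, -13.8], [480.5, 553.1, -21.8], [480.2, 554.1, -29.9], [480.7, 553.4, -38.1], [480.2, 553.6, -49.0]]
b [[480.5, 553.9, -63.5], [481.2, 554.0, -67.9], [479.5, 553.5, -90.0], [480.0, 553.7, -99.0]]
a [[476.7, 550.4, -114.7], [477.1, 550.5, -127.0], [476.7, 549.8, -136.6], [477.1, 550.0, -149.3]]
[231, 232, 233, 233, 232, 217, 118, 62, 68, 62, 61, 60, 54, 55, 51, 52, 49, 49, 51, 44, 40, 53, 55, 58, 64, 62, 60, 57, 54, 55, 52, 46, 51, 53, 57, 63, 61, 60, 67, 67, 68, 66, 71, 69, 71, 76, 78, 79, 82, 82, 81, 76, 74, 71, 68, 68, 71, 72, 76, 76, 80, 79, 81, 80, 76, 61, 77, 96, 54, 35, 51, 62, 59, 51, 56, 56, 54, 54, 45, 48, 43, 38, 37, 34, 32, 42, 43, 45, 41, 47, 38, 38, 40, 44, 37, 44, 46, 48, 53, 48, 53, 50, 53, 55, 49, 51, 52, 56, 55, 58, 55, 51, 49, 50, 49, 48, 48, 52, 52, 52, 55, 53, 51, 55, 41, 29, 26, 27, 38, 41, 40, 44, 46, 34, 41, 38, 39, 41, 43, 40, 37, 40, 43, 46, 44, 42, 40, 38, 36, 32, 36, 37, 44, 44, 50, 44, 51, 54, 59, 55, 54, 60, 61, 64, 63, 56, 55, 56, 52, 44, 52, 46, 53, 51, 55, 57, 62, 60, 65, 96, 121, 148, 185, 198, 198, 197, 199, 197, 197, 197, 193, 190, 186, 184, 187]
40 [0.4628 0.041 ] [0.5736 0.0401]
80 [0.4628 0.0087] [0.5729 0.0078]
240 [ 0.4628 -0.1394] [ 0.5719 -0.1404]
250 [ 0.4623 -0.1498] [ 0.5722 -0.1508]
```

Blocks c and b line up to 0.1 mm, but a sits 3.3 mm off to plate −y. I'll grip it lightly where it stands and bring it in line.

apply_moves([
  [-0.0075,-0.048,0,0,0,0],
  [-0.0075,-0.048,0,0,0,0],
  [-0.0075,-0.048,-0.07,0,0,0],
  [-0.0075,-0.048,-0.14,0,0,0],
  [-0.0075,-0.048,-0.2,0,0,0],
  [-0.0075,-0.048,-0.235,0,0,0],
  [-0.0075,-0.048,-0.255,0,0,0],
  [-0.0075,-0.048,-0.265,0,0,0],
  [-0.0075,-0.048,-0.272,0,0,0],
  [-0.0075,-0.048,-0.277,0,0,0],
  [-0.0075,-0.048,-0.277,0,0,0],
], jaw=1)

```text
time: 29.68
eef_pos: [0.514, -0.1379, 0.0284]
tcp_rot: [0.71, 0.704, 0.0, 0.0]
contact_force: [-0.1, 0.3, -0.4]
opening: 1.0
finger_force: 0.0
```

```bash
python3 st.py
```

```text
29.68 [ 0.514  -0.1379  0.0284] head -0.44 F [-0.1  0.3 -0.4] T [ 0.03 -0.03  0.03] op 1.0 ff 0.0 q6 -0.45
```

No contact, so it's straddling the block. Closing.

apply_moves([
  [0,0,0,0,0,0],
  [0,0,0,0,0,0],
  [0,0,0,0,0,0],
  [0,0,0,0,0,0],
], jaw=0, squeeze=20)

```text
time: 30.18
eef_pos: [0.5144, -0.138, 0.0287]
tcp_rot: [0.71, 0.704, 0.0, 0.001]
contact_force: [-1.0, 0.8, 5.2]
opening: 0.901
finger_force: 25.5
```

```bash
python3 st.py
```

```text
30.18 [ 0.5144 -0.138   0.0287] head -0.44 F [-1.   0.8  5.2] T [ 0.13  0.   -0.  ] op 0.901 ff 25.46575516462326 q6 -0.45
```

apply_moves([
  [0.0042,0,0,0,0,0],
  [0.0042,0,0,0,0,0],
  [0.0042,0,0,0,0,0],
])

```text
time: 30.55
eef_pos: [0.517, -0.138, 0.0288]
tcp_rot: [0.71, 0.705, -0.0, -0.0]
contact_force: [-3.7, -0.2, 7.0]
opening: 0.899
finger_force: 25.8
```

apply_moves([
  [0,0,0,0,0,0],
  [0,0,0,0,0,0],
  [0,0,0,0,0,0],
  [0,0,0.06,0,0,0],
  [0,0,0.13,0,0,0],
  [0,0.03,0.2,0,0,0],
  [0,0.048,0.278,0,0,0],
  [0,0.048,0.278,0,0,0],
  [0,0.048,0.278,0,0,0],
], jaw=1)

```text
time: 31.68
eef_pos: [0.5168, -0.0991, 0.25]
tcp_rot: [0.71, 0.705, -0.0, -0.0]
contact_force: [0.1, -0.5, -0.8]
opening: 1.003
finger_force: 0.0
```

```bash
cat > row.py <<'E'
from blk import *
C=cam('wrist'); im=snap('wrist','w_last'); g=im.astype(int).mean(2)
for nm,y0 in(('c',-.028),('b',-.082),('a',-.132)):
    L=[]
    for y in y0+np.array([-.016,-.008,.008,.016]):
        r=int(round(w2px(C,[.517,y,.032])[1])); w=np.where(g[r,262:365]<95)[0]+262; L.append((px2w(C,w.min(),r,.032)[0],px2w(C,w.max()+1,r,.032)[0]))
    L=np.array(L)*1000; print(nm,L.round(1).tolist(),'mid',L.mean().round(1))
u=int(w2px(C,[.517,-.08,.032])[0]); cols=g[80:300,u-15:u+15].mean(1)
print([(r+80,int(v)) for r,v in enumerate(cols) if v>85 and 98<r+80<285])
E
python3 st.py; python3 row.py
```

```text
31.68 [ 0.5168 -0.0991  0.25  ] head -0.42 F [ 0.1 -0.5 -0.8] T [-0.01  0.01 -0.  ] op 1.003 ff 0.0 q6 -0.38
c [[482.1, 555.3], [482.4, 555.1], [482.1, 555.5], [481.5, 555.3]] mid 518.7
b [[465.1, 554.9], [465.4, 555.6], [466.2, 557.0], [466.5, 555.0]] mid 510.7
a [[462.8, 552.4], [463.2, 552.2], [463.9, 553.7], [464.3, 552.6]] mid 508.1
[(99, 172), (100, 91), (273, 116), (274, 137), (275, 183), (276, 226), (277, 233), (278, 232), (279, 232), (280, 232), (281, 230), (282, 225), (283, 221), (284, 214)]
```

apply_moves([
  [0.0035,0.07,0,0,0,0],
  [0.0035,0.14,0,0,0,0],
  [0.0035,0.161,0,0,0,0],
  [0.0035,0.161,-0.07,0,0,0],
  [0.0035,0.161,-0.14,0,0,0],
  [0.0035,0.161,-0.21,0,0,0],
  [0.0035,0.161,-0.25,0,0,0],
  [0.0035,0.161,-0.27,0,0,0],
  [0.0035,0.161,-0.281,0,0,0],
  [0.0035,0.161,-0.281,0,0,0],
], jaw=0.5)

```text
time: 32.98
eef_pos: [0.5202, 0.0293, 0.0258]
tcp_rot: [0.71, 0.704, 0.0, 0.0]
contact_force: [0.1, -0.8, 0.3]
opening: 0.502
finger_force: 0.0
```

apply_moves([
  [0,-0.01,0,0,0,0],
  [0,-0.02,0,0,0,0],
  [0,-0.026,0,0,0,0],
  [0,-0.03,0,0,0,0],
  [0,-0.033,0,0,0,0],
  [0,-0.036,0,0,0,0],
  [0,-0.036,0,0,0,0],
])

```text
time: 33.85
eef_pos: [0.52, 0.0035, 0.0257]
tcp_rot: [0.71, 0.704, 0.002, -0.002]
contact_force: [0.7, 12.4, 2.6]
opening: 0.5
finger_force: 5.8
```

apply_moves([
  [0,0.01,0,0,0,0],
  [0,0.03,0,0,0,0],
  [0,0.03,0.07,0,0,0],
  [0,0.03,0.14,0,0,0],
  [0,0.1,0.21,0,0,0],
  [0,0.17,0.21,0,0,0],
  [-0.02,0.24,0.21,0,0,0],
  [-0.04,0.31,0.21,0,0,0],
  [-0.04,0.31,0.21,0,0,0],
])

```text
time: 34.98
eef_pos: [0.4859, 0.2526, 0.1934]
tcp_rot: [0.708, 0.707, -0.0, -0.0]
contact_force: [1.2, -0.2, 1.0]
opening: 0.5
finger_force: 0.0
```

```bash
python3 st.py
python3 - <<'E'
from blk import *
im,C=blocks('top',(256,224,416,272))
for t,z in(('jar_mid',.106),('dish_mid',.015),('pumice_mid',.02)):
    for d in ctrl.silhouettes(t,'top')[:2]: print(t,round(d['p'],2),rect(d['pixels'],C,z))
a=cv2.imread('pics/top0.png'); b=im[:,:,::-1]
cv2.imwrite('pics/fin.png',cv2.resize(b[150:320,230:450],None,fx=3.5,fy=3.5,interpolation=cv2.INTER_CUBIC))
E
```

```text
34.98 [0.4859 0.2526 0.1934] head -0.07 F [ 1.2 -0.2  1. ] T [-0.01 -0.04  0.01] op 0.5 ff 0.0 q6 0.3
top plate x 69.5 y -0.4 size 154 74 yaw -0.7
jar_mid 0.62 [(633, 2, 76, 84, 88.7)]
dish_mid 0.84 [(645, -157, 65, 65, 42.7)]
pumice_mid 0.77 [(410, 49, 51, 60, 60.5)]
```

View pics/fin.png

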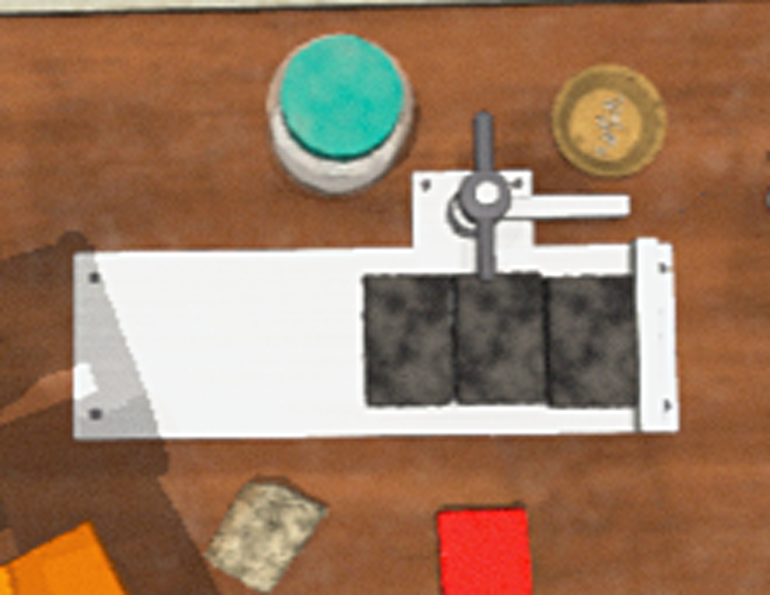

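The final view shows a tight, straight row (362–637, 272–407) against the stop, with the gate arm alongside the path at (515–630, 207). The jar, dish and pumice measure within 1 mm of where they started.

```bash
python3 -c "
from plant import ctrl
print(ctrl.sign_off())"
```

```text
the job is handed in; nothing more can be done
None
```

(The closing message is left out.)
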